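Clear the mill guard's gate, then open it and hold it wide

ROBOT

A 7-joint arm with a two-finger parallel gripper is mounted at the origin on the work surface. World frame = base frame: x ahead of the robot, y to its left, z up, the work surface at z = 0. Lengths are in m, angles in rad, forces in N, time in s.
With the tool pointing down it reaches from about 0.35 to 0.9 m from the base axis. Payload 7.2 kg.
Tool frame: the origin (TCP) lies midway between the tips of the shut fingers; the grasp point (between the pads) lies 19 mm behind it (bot.pinch_z is the distance from the TCP to the grasp point, in m); z points along the fingers, y is the line along which they close (so a half turn about z gives the same grasp; the last joint's range is limited). The gripper opens to 88 mm and grips with 3 to 60 N. Pads are 20 mm wide; open, the fingers measure 115 mm over their backs; the gripper's body (75 mm by 178 mm) begins 61 mm behind the grasp point.
Start: joints at [1.188, 0.411, -0.013, 1.596, 0.006, 1.134, -0.082], TCP at [0.194, -0.594, 0.223] pointing down, gripper open.
Joint ranges: [-2.95, 2.95], [-0.29, 1.99], [-1.47, 1.44], [0.14, 2.54], [-1.03, 4.17], [0.13, 1.85], [-2.86, 2.86]. Speed limits (rad/s): [2.39, 2.39, 3.01, 3.01, 3.14, 3.14, 3.14].

INTERFACE

Orientations are given as a rotation vector (axis times angle).
In Python, from cell import bot gives the robot as it stands.
- The arm moves only by the tool steer_hand, called as name(argument=value, ...), one argument or row to a line, values as JSON. Schema: {"type":"object","properties":{"increments":{"type":"array","items":{"type":"array","items":{"type":"array","items":{"type":"number"},"minItems":7,"maxItems":7},"minItems":1,"maxItems":12},"minItems":1,"maxItems":1},"only":{"type":"string"},"quiet":{"type":"boolean"},"lines":{"type":"string"}},"required":["increments"],"additionalProperties":false}. increments is a list that holds a single list of rows (three levels of brackets), with 1 to 12 rows, each of 7 numbers: the finger opening in m, then dx, dy, dz in fractions of the full range, 1 being 0.6 m, then a rotation vector rx, ry, rz in parts of the range, where 1.0 means 2 pi rad; each row is the pose to reach, as a shift and turn from the pose commanded when the call began, along the tool's axes at that moment; what a row does not reach only later rows make up. A row lasts 1/8 s, in which the tool goes at most 0.0625 m and 0.188 rad, less where a joint would pass 70% of its speed; a pose out of reach is approached as far as the arm can. The fingers move at their own pace and stop on an object; the grip force is fixed at half the most. Time passes only in rows, so rows that do not move let the fingers close. The tool returns the time, the measured TCP pose, the force, the opening and the grip force at its end. only (a regular expression) keeps the lines of the reply that match it, lines (a string "A,B") keeps lines A to B, and quiet returns only ok. A shift or turn number past 1, either way, is cut back to 1. Input that does not fit is refused with a message, and nothing moves.
- bot.sense(): the state, without advancing time (a new reading comes with each control period).
- bot.grab_frame(name): name is "scene" or "side" or "wrist"; returns a dict with "img" (384x512x3 uint8, blue, green, red), "fov_y" (degrees; the focal length in pixels is half the picture's height over the tangent of half this angle, whatever the lens; pixels are square), "cx", "cy" (the principal point, pixels), "R" (3x3) and "t" (3): a world point X has camera coordinates R X + t. Camera axes: x right, y down, z forward; pixel columns grow to the right and rows downward; lengths in m; the calibration is good to about 2 mm. A picture is of the moment at which its call begins. There is no depth.
- bot.finish_job(): hands the job in; it is judged then, once.
The state is a dict: "time_s": time; "qpos": joint angles; "qd": joint speeds; "joint_efforts": joint torques, N m; "tcp_pos": TCP position; "orientation": TCP orientation; "force": force on the tool from outside, world axes, zero at the start; "ft_torque": the same for the moment, N m; "width": finger opening in m; "finger_force": force on a finger pad.
Only numpy, scipy, OpenCV 4.12 (cv2) and the standard library are available. Lean on these libraries where they do the work, as an engineer would, in place of code of your own. Each camera call takes 0.05 s, during which the arm holds its last target. There are 200 camera calls.

TASK

The two lidded cartons standing in front of the jar mill's guard are in the way of its gate: set them down one after the other, squarely, on the carton standing by itself on the robot's right, so that it becomes a straight column of three. Then squeeze back the draw bolt on the guard's fixed panel, squeeze the latch in the gate's grip and, keeping it squeezed, swing the gate out past its half-way click to nearly its full opening. The gate closes by itself, so finish still holding it wide open by its grip; drop nothing and leave everything else on the bench where it is.

Things in the scene. Friction and masses are not known exactly. Their poses are not given: they have to be found in the camera images.
- mill: Bench jar mill (white base, porcelain jar) inside a fixed open-topped guard of grey bars and wire mesh, 267 deep x 344 wide x 197 high; tabs on its front top rail reach 250. Origin on the bench, middle of the guard's front edge; x into the guard, away from the robot, y left along the front, z up. Front: gate at the right (y -142 to +50), fixed panel with draw bolt at the left (y 55 to 172).
- gate_hinge (a point): The gate's upright hinge axis at bench level, at the right end of the front: (0, -150, 0) mm in the mill's frame; axes are the mill's. The gate reaches 200 mm from this axis and spans 20 to 197 mm above the bench. Shut, it is held by both the draw bolt and the grip's latch: either alone holds it.
- gate (a joint): Gate angle, rad: 0 shut, grows as the free left edge swings out to the robot and round to the right (counter-clockwise from above); stop 1.40, wide is over 1.15. A damped spring closes it (0.25 N m shut, 0.5 wide). A sprung roller clicks over a cam nose between 0.4 and 0.9 (0.8 N m more on the way out); let go beyond, the gate sinks back onto the nose near 0.85: not wide.
- catch_grip (a point): Point to squeeze the draw bolt, (-12, 132.5, 226) mm in the mill's frame. Two dark upright tabs, 24 deep (x), 10 thick (y), tops at 250, clear of the rail above 202: left the fixed rest, outer face at y +22.5 from here; right the moving tab, outer face at y -34.5 when shut, -22.5 when drawn. A gripper centred here closing along the mill's y meets the moving tab first and ends 45 mm open.
- bolt (a joint): Travel of the draw bolt (m): 0 (at the start up to 0.002) shot into the keeper on the gate, 0.012 fully drawn to +y, to its stop. About 5 N of friction; it stays where it is left.
- gate_grip: The gate's grip, on its top rail. Origin: point to grip, 136.5 mm from the hinge axis along the gate, 226 above the bench; y along the gate to its free edge, x away from the robot when shut. Two dark uprights, 24 deep (x), tops at 250, clear of the rail above 204: fixed post 12 thick, outer face at y -21.5; latch trigger 10 thick, outer face at y +33.5 free, +21.5 squeezed (gripper 43 mm open).
- trigger (a joint): Travel of the latch trigger (m): 0 latched, 0.012 fully squeezed towards the post; the latch frees the gate from about 0.010. Spring: about 4 N at 0, 8.5 N fully squeezed; if let go with the gate shut it springs back and latches. Once the gate is more than 0.15 rad open the latch no longer matters.
- column_box: The first carton of the column, standing by itself on the robot's right: brown cardboard, lidded, 80 (x) x 60 (y) x 50 (z) mm, about 0.4 kg. Origin at the centre of its underside. Not to be shifted by more than 20 mm.
- box_1: Lidded brown carton, 80 (x) x 60 (y) x 50 (z) mm, about 0.25 kg, standing in the gate's swing. Origin at the centre of its underside.
- box_2: A second carton just like box_1, also in the gate's swing, left of it. Origin at the centre of its underside.
- cup_1: Bystander: cream ceramic cup, 74 mm across, 100 mm high, on the left of the bench. Origin under its centre.
- cup_2: Bystander: the same kind of cup, standing beyond the column.
- cup_3: Bystander: the same kind of cup, on the left of the bench.
- sample_jar: Bystander: clear jar with white cap, 60 mm across, 85 mm high, on the left of the bench.
- mortar: Bystander: white mortar bowl, 90 mm across, 50 mm high, standing in front of the fixed panel.
- spatula: Bystander: spatula 190 mm long, lying on the left of the bench, pointing ahead.

How it is judged:
By the outcome, as a careful person would: the job done as asked, in the order asked, and still so for the second after the job is handed in, while the arm keeps its last pose, push and grip.
It also fails if it takes over 72 s, if anything falls off the work surface, if the arm or the gripper's body presses on something with over 40 N, if the wrist force passes 120 N, or if a joint passes its speed limit or range.

## Working session

There is one attempt and no reset: what is moved stays moved. The work goes in short steps, Python scripts to look and compute and a tool call to move; the robot and the scene stay as the last step left them, time stands still between calls to the robot, and variables do not carry over. Pictures are saved under pics/ and viewed, at most 10 in all, crops included, and the job is handed in when it is done.

```bash
ls; mkdir -p pics
```

Run:
```python
from cell import bot
import cv2,numpy as np,json
s=bot.sense();print({k:np.round(v,3).tolist() for k,v in s.items()},bot.pinch_z)
ims=[]
for n in ["scene","side","wrist"]:
    f=bot.grab_frame(n);cv2.imwrite(f'pics/{n}0.png',f['img']);
    print(n,f['fov_y'],f['cx'],f['cy'],np.round(f['R'],4).tolist(),np.round(f['t'],4).tolist(), (-np.array(f['R']).T@f['t']).round(3))
    if n!='wrist': cv2.imwrite(f'pics/{n}0b.png',cv2.resize(f['img'],(800,600),interpolation=cv2.INTER_CUBIC))
```

```text
cell.py
pics
{'time_s': 0.0, 'qpos': [1.188, 0.412, -0.013, 1.597, 0.006, 1.134, -0.082], 'qd': [-0.001, -0.001, 0.001, 0.001, -0.001, -0.001, -0.001], 'joint_efforts': [0.0, -58.795, 0.642, -29.107, -0.054, 0.018, 0.0], 'tcp_pos': [0.193, -0.594, 0.222], 'orientation': [-3.101, -0.492, 0.001], 'force': [-0.268, 0.001, 0.349], 'ft_torque': [-0.031, -0.065, 0.017], 'finger_force': 0.0, 'width': 0.088} 0.0187
scene 52.512453606246154 256.97088321339834 198.9403435341926 [[-0.8879, 0.4599, -0.0061], [0.3362, 0.6397, -0.6912], [-0.314, -0.6158, -0.7226]] [0.4901, -0.0742, 1.5438] [0.945 0.773 1.067]
side 44.80004981558066 255.84405591971162 193.4366253727246 [[-0.9005, -0.4343, 0.0211], [-0.2764, 0.5344, -0.7988], [0.3357, -0.7251, -0.6012]] [0.4852, 0.2633, 1.2017] [0.106 0.941 0.923]
wrist 58.222159167941854 257.02354611924375 191.83189187854694 [[0.3094, -0.9509, -0.0012], [-0.9094, -0.2963, 0.2919], [-0.2779, -0.0893, -0.9565]] [-0.624, -0.0361, 0.39] [ 0.269 -0.569  0.383]
```

View pics/scene0b.png

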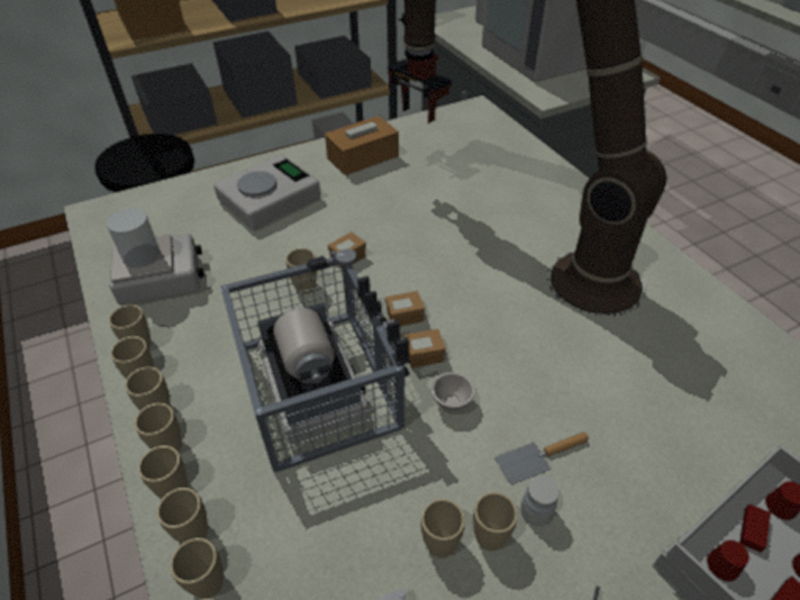

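View pics/side0b.png

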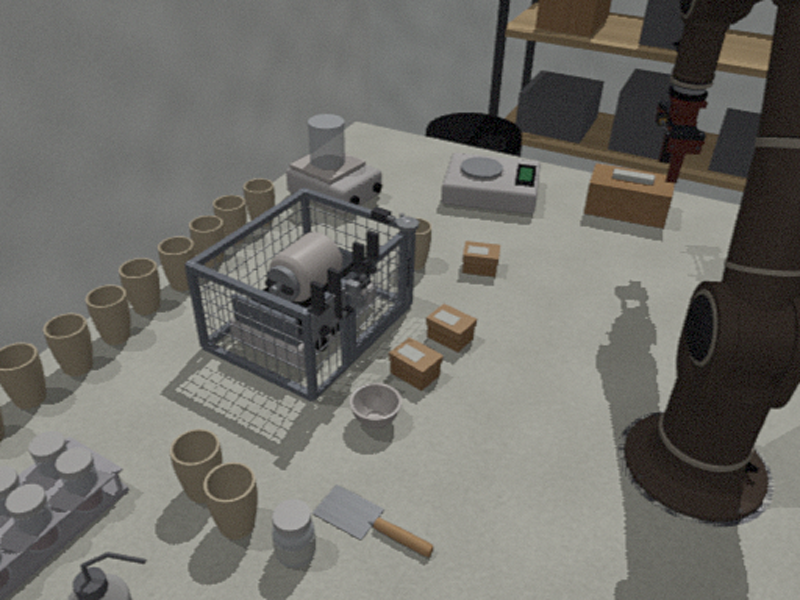

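Create h.py:
```python
import numpy as np,cv2
from cell import bot
from scipy.spatial.transform import Rotation as Ro
def K(f):
    F=192/np.tan(np.radians(f['fov_y'])/2);return np.array([[F,0,f['cx']],[0,F,f['cy']],[0,0,1]])
def P(f): return K(f)@np.c_[f['R'],f['t']]
def tri(f,a,g,b):
    X=cv2.triangulatePoints(P(f),P(g),np.array(a,float).reshape(2,1),np.array(b,float).reshape(2,1));X=(X[:3]/X[3])[:,0]
    e=[np.linalg.norm(proj(q,X)-p) for q,p in((f,a),(g,b))]
    return X.round(4),np.round(e,1)
def proj(f,X): x=P(f)@np.r_[X,1];return x[:2]/x[2]
def onz(f,p,z):
    R=np.array(f['R']);C=-R.T@f['t'];d=R.T@np.linalg.inv(K(f))@np.r_[p,1];return (C+d*(z-C[2])/d[2]).round(4)
def rel(pos,yaw=None,tilt=None):
    # shift and turn in tool axes from measured pose to TCP pos, pointing down with tool y along world angle yaw
    s=bot.sense();R=Ro.from_rotvec(s['orientation']);d=R.inv().apply(np.array(pos)-s['tcp_pos'])
    print('tcp',np.round(s['tcp_pos'],4),'d',d.round(4),end=' ')
    if yaw is not None:
        best=None
        for y in (yaw,yaw+np.pi):
            Y=np.array([np.cos(y),np.sin(y),0]);Z=np.array([0,0,-1.]);T=Ro.from_matrix(np.c_[np.cross(Y,Z),Y,Z])
            r=(R.inv()*T).as_rotvec()
            if best is None or np.linalg.norm(r)<np.linalg.norm(best):best=r
        print('r',best.round(4))
    return d
```

Run:
```python
from h import *
a=cv2.imread('pics/scene0.png')[130:280,205:290];b=cv2.imread('pics/side0.png')[120:270,190:305]
r=lambda i:cv2.convertScaleAbs(cv2.resize(i,None,fx=4,fy=4,interpolation=cv2.INTER_CUBIC),alpha=1.6)
cv2.imwrite('pics/crop1.png',np.hstack([r(a),r(b)]))
f,g=bot.grab_frame('scene'),bot.grab_frame('side');k=1.5625
for n,p,q in [('b1',(405,303),(452,320)),('b2',(425,347),(415,352)),('col',(347,245),(480,251))]:
    print(n,tri(f,np.array(p)/k,g,np.array(q)/k))
print(np.round(np.array(Ro.from_rotvec(bot.sense()['orientation']).as_matrix()),3))
```

```text
b1 (array([ 0.4818, -0.1166,  0.0429]), array([0.5, 0.5]))
b2 (array([0.5034, 0.0179, 0.0487]), array([2. , 1.7]))
col (array([ 0.5193, -0.3691,  0.047 ]), array([0.5, 0.4]))
[[ 0.951  0.31  -0.   ]
 [ 0.31  -0.951  0.001]
 [-0.    -0.001 -1.   ]]
```

View pics/crop1.png

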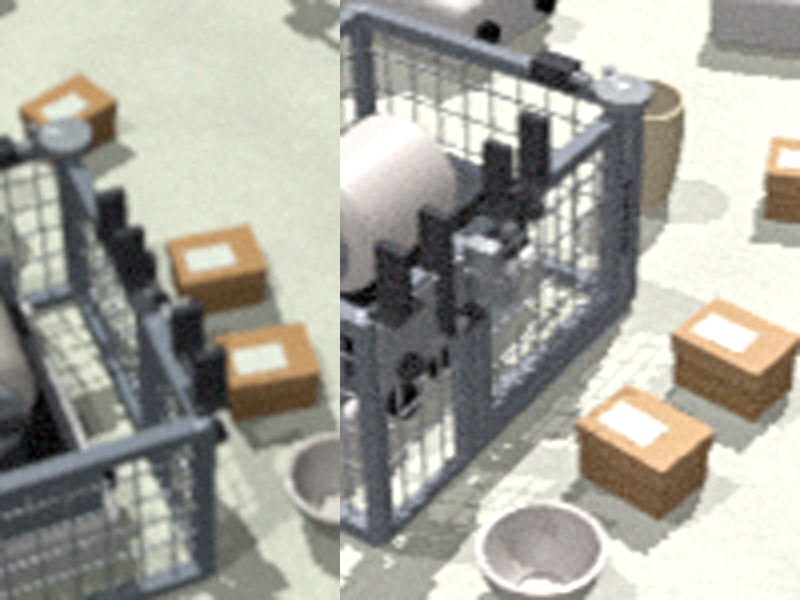

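Run:
```python
from h import *
f,g=bot.grab_frame('scene'),bot.grab_frame('side')
A=lambda p:(205+p[0]/4,130+p[1]/4)
B=lambda p:(190+(p[0]-340)/4,120+p[1]/4)
D={'tabs':[((110,193),(535,115)),((130,233),(498,145)),((185,305),(435,210)),((208,350),(393,246))],
'b1 +-,--,-+,++':[((167,240),(718,300)),((253,228),(799,340)),((267,268),(755,372)),((178,285),(675,340))],
'b2':[((218,338),(628,388)),((305,323),(712,433)),((320,370),(660,472)),((230,388),(580,428))]}
for n,l in D.items():
    print(n);X=[]
    for p,q in l:
        x,e=tri(f,A(p),g,B(q));X.append(x);print(x,e)
    X=np.array(X)
    if n=='tabs':
        d=X[3]-X[0];print('yaw',np.degrees(np.arctan2(-d[0],d[1])))
    else:
        print('c',X.mean(0),'ex',X[[0,3]].mean(0)-X[[1,2]].mean(0),'ey',X[[2,3]].mean(0)-X[[0,1]].mean(0))
```

```text
tabs
[ 0.615  -0.0383  0.2466] [0.4 0.3]
[0.6197 0.0072 0.2461] [0.2 0.2]
[0.6176 0.0948 0.2477] [0.7 0.5]
[0.6221 0.1393 0.2463] [0.7 0.6]
yaw -2.2893216574098747
b1 +-,--,-+,++
[ 0.5139 -0.1551  0.0436] [0.6 0.5]
[ 0.4372 -0.1294  0.0485] [0.2 0.2]
[ 0.4517 -0.0761  0.0506] [0.3 0.2]
[ 0.5276 -0.1051  0.0348] [1.  0.8]
c [ 0.4826   -0.116425  0.044375] ex [ 0.0763  -0.02735 -0.01035] ey [ 0.0141   0.05165 -0.00335]
b2
[ 0.5296 -0.0228  0.0465] [0.8 0.7]
[ 0.4542 -0.0022  0.0484] [0.6 0.5]
[0.4702 0.0516 0.0486] [0.8 0.7]
[0.5442 0.0271 0.0404] [0.7 0.6]
c [0.49955  0.013425 0.045975] ex [ 0.0747  -0.02255 -0.00505] ey [ 0.0153   0.05185 -0.00295]
```

Run:
```python
from h import *
rel((0.5,-0.30,0.34),np.radians(72.5))
```

```text
tcp [ 0.1935 -0.5942  0.2224] d [ 0.3826 -0.1849 -0.1175] r [-3.000e-04  2.000e-04  6.203e-01]
```

Units first: shifts go in shares of 0.6 m and turns go in shares of 2 pi rad. So 0.383 m / 0.6 = 0.6383, 0.35 m / 0.6 = 0.5833, 0.62 rad / 6.2832 = 0.0987.

steer_hand(
  increments=[
    [[0.088,0.0833,-0.0333,-0.0333,0,0,0.0191],[0.088,0.1667,-0.0833,-0.0667,0,0,0.0398],[0.088,0.25,-0.125,-0.1,0,0,0.0589],[0.088,0.3333,-0.1667,-0.1333,0,0,0.0796],[0.088,0.4167,-0.2,-0.1667,0,0,0.0987],[0.088,0.5,-0.2417,-0.1967,0,0,0.0987],[0.088,0.5833,-0.2833,-0.1967,0,0,0.0987],[0.088,0.6383,-0.3083,-0.1967,0,0,0.0987],[0.088,0.6383,-0.3083,-0.1967,0,0,0.0987],[0.088,0.6383,-0.3083,-0.1967,0,0,0.0987]],
  ],
)

```text
time_s: 1.6
tcp_pos: [0.4998, -0.3006, 0.3405]
orientation: [3.104, -0.479, -0.001]
force: [0.4, -0.4, 0.0]
width: 0.0881
finger_force: 0.0
```

Run:
```python
from h import *
s=bot.sense();print(s['tcp_pos'],s['qpos'],s['qd'].round(2) if hasattr(s['qd'],'round') else s['qd'])
f=bot.grab_frame('wrist');import pickle;pickle.dump(f,open('w1.pkl','wb'))
cv2.imwrite('pics/w1.png',cv2.convertScaleAbs(cv2.resize(f['img'],(800,600),interpolation=cv2.INTER_CUBIC),alpha=1.5))
```

```text
[ 0.49976227 -0.30058952  0.34053903] [ 0.54182406  0.26978702 -0.10798148  1.52118543  0.03019253  1.35254597
 -1.44556173] [ 0.02 -0.    0.01  0.   -0.   -0.   -0.  ]
```

View pics/w1.png

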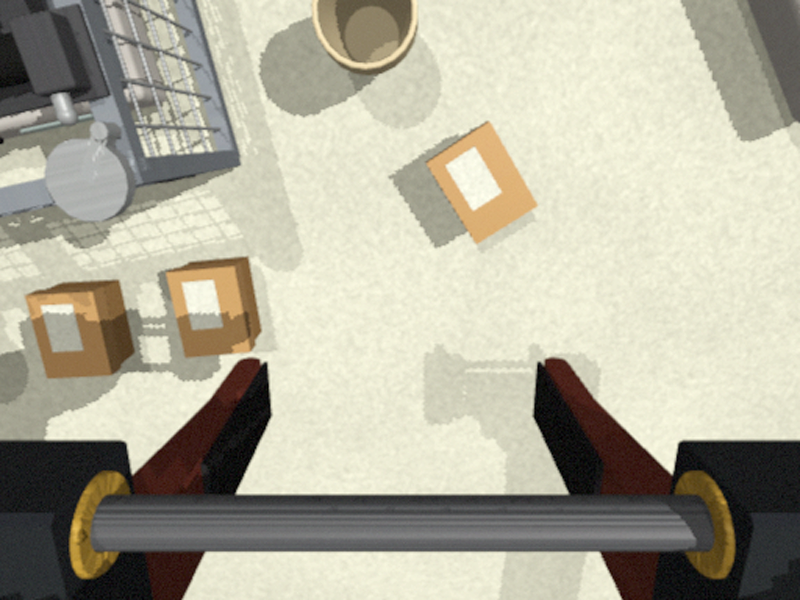

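Run:
```python
from h import *
import pickle
f=pickle.load(open('w1.pkl','rb'));k=1.5625
X=np.array([onz(f,np.array(p)/k,.05) for p in [(427,162),(489,122),(537,207),(479,245)]]);print(X,X.mean(0))
for i in range(4):d=X[(i+1)%4]-X[i];print(np.linalg.norm(d),np.degrees(np.arctan2(d[1],d[0])))
g=bot.grab_frame('side')
print([(proj(g,x)*k).round() for x in X])
rel((0.47,-.07,.28),np.radians(72.5))
```

```text
[[ 0.5491 -0.3385  0.05  ]
 [ 0.5638 -0.3945  0.05  ]
 [ 0.4867 -0.4154  0.05  ]
 [ 0.4703 -0.3609  0.05  ]] [ 0.517475 -0.377325  0.05    ]
0.05789723654890618 -75.29169610031731
0.07988253876786836 -164.83295115656483
0.05691405801732995 106.74745676007072
0.0819219140401395 15.868540441299851
[array([463., 253.]), array([466., 239.]), array([501., 243.]), array([500., 257.])]
tcp [ 0.4993 -0.3012  0.3407] d [-0.0979 -0.2115  0.0606] r [ 0.0007  0.0002 -0.0021]
```

Scaled: -0.2115 m / 0.6 = -0.3525, -0.2 m / 0.6 = -0.3333.

steer_hand(
  increments=[
    [[0.088,-0.0333,-0.0833,0.025,0,0,0],[0.088,-0.0833,-0.1667,0.05,0,0,0],[0.088,-0.125,-0.25,0.075,0,0,0],[0.088,-0.1633,-0.3333,0.1,0,0,0],[0.088,-0.1633,-0.3525,0.1,0,0,0],[0.088,-0.1633,-0.3525,0.1,0,0,0],[0.088,-0.1633,-0.3525,0.1,0,0,0]],
  ],
)

```text
time_s: 2.58
tcp_pos: [0.4707, -0.0707, 0.281]
orientation: [3.104, -0.482, 0.001]
force: [0.4, 0.9, -0.1]
width: 0.0881
finger_force: 0.0
```

Run:
```python
from h import *
f=bot.grab_frame('wrist');import pickle;pickle.dump(f,open('w2.pkl','wb'))
cv2.imwrite('pics/w2.png',cv2.convertScaleAbs(cv2.resize(f['img'],(800,600),interpolation=cv2.INTER_CUBIC),alpha=1.5))
```

```text
(no output)
```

View pics/w2.png

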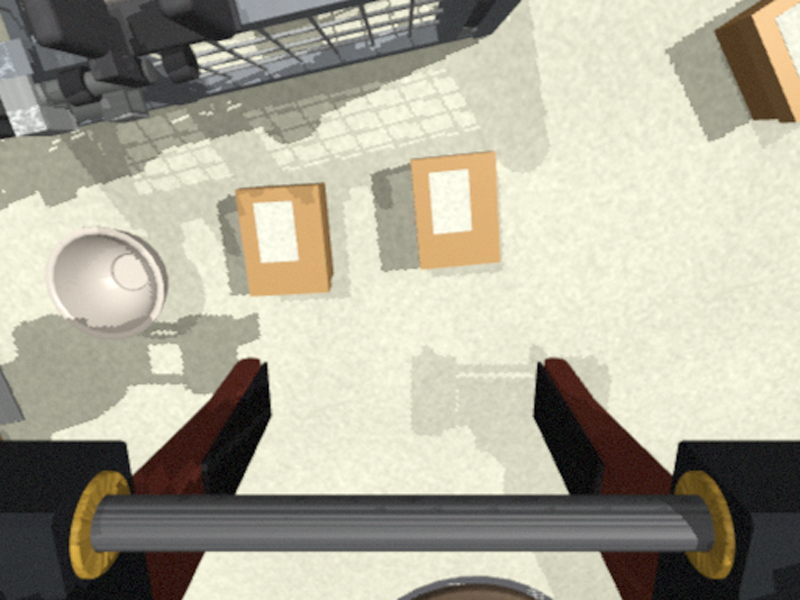

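Run:
```python
from h import *
import pickle
f=pickle.load(open('w2.pkl','rb'));k=1.5625
for l in ([(411,159),(495,152),(501,262),(420,268)],[(236,189),(321,185),(328,292),(250,295)]):
    X=np.array([onz(f,np.array(p)/k,.05) for p in l]);print(X.mean(0))
    for i in range(4):d=X[(i+1)%4]-X[i];print(np.linalg.norm(d).round(4),np.degrees(np.arctan2(d[1],d[0])).round(1))
rel((0.483,-.116,.28),np.radians(72))
# height check: label centres w1/w2
g=pickle.load(open('w1.pkl','rb'))
print(tri(f,np.array((450,201))/k,g,np.array((201,304))/k),tri(f,np.array((276,231))/k,g,np.array((60,328))/k))
```

```text
[ 0.48365  -0.117425  0.05    ]
0.0591 -103.0
0.0795 168.5
0.0605 76.7
0.0792 -12.5
[0.501225 0.0099   0.05    ]
0.061 -105.0
0.0795 163.6
0.0592 74.6
0.0791 -15.1
tcp [ 0.4707 -0.0706  0.2809] d [0.0255 0.0395 0.0009] r [ 0.0004 -0.0005  0.0059]
(array([ 0.493 , -0.1148,  0.0507]), array([0.2, 0.2])) (array([0.5108, 0.0115, 0.0535]), array([0.1, 0. ]))
```

Run:
```python
from h import *
rel((0.4837,-.117,.012),np.radians(77.5))
```

```text
tcp [ 0.4707 -0.0706  0.2809] d [0.0263 0.0401 0.2689] r [ 0.0004 -0.0005 -0.0901]
```

Scaled: 0.269 m / 0.6 = 0.4483, 0.26 m / 0.6 = 0.4333, -0.09 rad / 6.2832 = -0.0143.

steer_hand(
  increments=[
    [[0.088,0.0433,0.0667,0.0333,0,0,-0.0143],[0.088,0.0433,0.0667,0.1167,0,0,-0.0143],[0.088,0.0433,0.0667,0.2,0,0,-0.0143],[0.088,0.0433,0.0667,0.2667,0,0,-0.0143],[0.088,0.0433,0.0667,0.3333,0,0,-0.0143],[0.088,0.0433,0.0667,0.3917,0,0,-0.0143],[0.088,0.0433,0.0667,0.4333,0,0,-0.0143],[0.088,0.0433,0.0667,0.4483,0,0,-0.0143],[0.088,0.0433,0.0667,0.4483,0,0,-0.0143]],
  ],
)

```text
time_s: 3.75
tcp_pos: [0.4832, -0.1153, 0.0115]
orientation: [3.123, -0.339, -0.001]
force: [0.1, -0.8, 1.1]
width: 0.088
finger_force: 0.0
```

steer_hand(
  increments=[
    [[0.05,0,0,0,0,0,0],[0.05,0,0,0,0,0,0],[0.05,0,0,0,0,0,0],[0.05,0,0,0,0,0,0],[0.05,0,0,0,0,0,0]],
  ],
)

```text
time_s: 4.38
tcp_pos: [0.4836, -0.1151, 0.0123]
orientation: [3.123, -0.338, 0.001]
force: [-1.8, -2.1, 5.6]
width: 0.06
finger_force: 30.0
```

Run:
```python
from h import *
rel((0.4837,-.117,.012),np.radians(77.5))
rel((0.5175,-.3773,.064),np.radians(105.3))
```

```text
tcp [ 0.4836 -0.1151  0.0123] d [0.0005 0.0019 0.0003] r [ 0.0005 -0.0009  0.0027]
tcp [ 0.4836 -0.1151  0.0123] d [ 0.0892  0.2489 -0.0515] r [ 0.0007 -0.0008 -0.4825]
```

Scaled: 0.249 m / 0.6 = 0.415, 0.16 m / 0.6 = 0.2667, -0.4825 rad / 6.2832 = -0.0768.

steer_hand(
  increments=[
    [[0.05,0,0,-0.05,0,0,0],[0.05,0,0,-0.1333,0,0,0],[0.05,0,0.05,-0.2,0,0,0],[0.05,0.025,0.1167,-0.2,0,0,-0.0127],[0.05,0.05,0.1917,-0.2,0,0,-0.0318],[0.05,0.0833,0.2667,-0.2,0,0,-0.0509],[0.05,0.1167,0.3333,-0.2,0,0,-0.07],[0.05,0.1417,0.3917,-0.2,0,0,-0.0768],[0.05,0.1483,0.415,-0.2,0,0,-0.0768],[0.05,0.1483,0.415,-0.2,0,0,-0.0768],[0.05,0.1483,0.415,-0.2,0,0,-0.0768]],
  ],
)

```text
time_s: 5.75
tcp_pos: [0.5172, -0.3746, 0.1315]
orientation: [-3.112, -0.421, 0.0]
force: [0.2, -0.1, -2.8]
width: 0.0596
finger_force: 30.0
```

Run:
```python
from h import *
rel((0.5175,-.3773,.064),np.radians(105.3))
f=bot.grab_frame('wrist');import pickle;pickle.dump(f,open('w3.pkl','wb'))
cv2.imwrite('pics/w3.png',cv2.convertScaleAbs(cv2.resize(f['img'],(800,600),interpolation=cv2.INTER_CUBIC),alpha=1.5))
```

```text
tcp [ 0.5172 -0.3746  0.1315] d [-0.0004  0.0028  0.0675] r [-0.0014 -0.      0.0018]
```

View pics/w3.png

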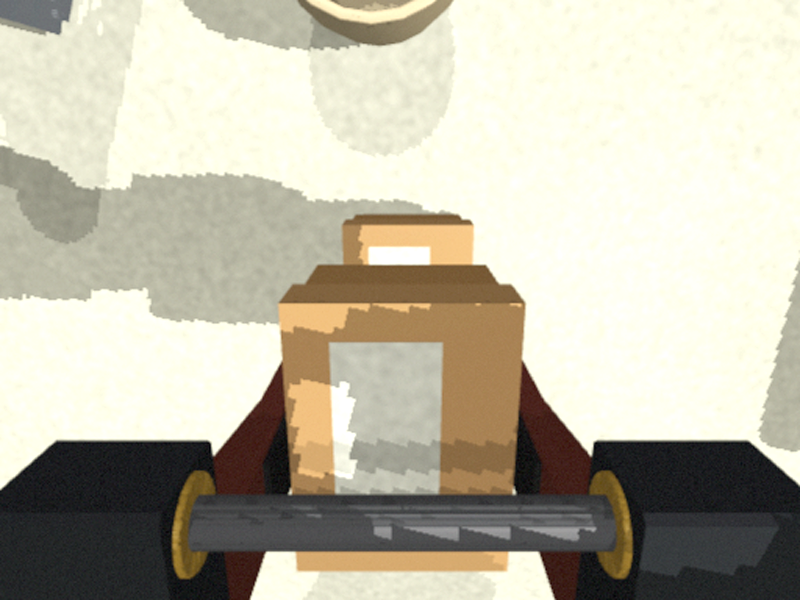

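Run:
```python
from h import *
import pickle
f=pickle.load(open('w3.pkl','rb'));k=1.5625
R=Ro.from_rotvec(bot.sense()['orientation'])
for l,z in ([(343,221),(473,221)],.05),([(280,303),(525,303)],.1695):
    X=np.array([onz(f,np.array(p)/k,z) for p in l]);d=X[0]-X[1]
    print(X.mean(0),np.linalg.norm(d),np.degrees(np.arctan2(d[1],d[0])),'in tool',R.inv().apply(X.mean(0)-bot.sense()['tcp_pos']))
```

```text
[ 0.55875 -0.3659   0.05   ] 0.058491110435689275 105.36680624095571 in tool [0.04222782 0.00255823 0.08173674]
[ 0.5567 -0.3638  0.1695] 0.058517689633135715 105.46121774044185 in tool [ 0.04082951 -0.00011732 -0.03776116]
```

Scaled: 0.069 m / 0.6 = 0.115, 0.0027 m / 0.6 = 0.0045.

steer_hand(
  increments=[
    [[0.05,0.0017,0.0045,0.0333,0,0,0],[0.05,0.0017,0.0045,0.075,0,0,0],[0.05,0.0017,0.0045,0.0967,0,0,0],[0.05,0.0017,0.0045,0.1083,0,0,0],[0.05,0.0017,0.0045,0.1142,0,0,0],[0.05,0.0017,0.0045,0.115,0,0,0],[0.05,0.0017,0.0045,0.115,0,0,0]],
  ],
)

```text
time_s: 6.68
tcp_pos: [0.5191, -0.3794, 0.0633]
orientation: [3.113, 0.418, 0.001]
force: [-0.7, 0.1, -2.6]
width: 0.0597
finger_force: 30.0
```

steer_hand(
  increments=[
    [[0.05,0,0,0,0,0,0],[0.05,0,0,0,0,0,0]],
  ],
)

```text
time_s: 6.92
tcp_pos: [0.5188, -0.3793, 0.063]
orientation: [3.113, 0.418, 0.001]
force: [0.2, -0.6, -3.4]
width: 0.0596
finger_force: 30.0
```

Run:
```python
from h import *
s=bot.sense();R=Ro.from_rotvec(s['orientation'])
print(R.inv().apply(np.array([0.55875,-.3659,.05])-s['tcp_pos']), s['qd'].round(3))
f=bot.grab_frame('wrist')
import pickle;pickle.dump(f,open('w4.pkl','wb'))
cv2.imwrite('pics/w4.png',cv2.convertScaleAbs(cv2.resize(f['img'],(800,600),interpolation=cv2.INTER_CUBIC),alpha=1.5))
```

```text
[ 0.04204587 -0.00238973  0.01296891] [-0.     0.002 -0.    -0.    -0.001 -0.002 -0.002]
```

Scaled: -0.0022 m / 0.6 = -0.0037, 0.0012 m / 0.6 = 0.002.

steer_hand(
  increments=[
    [[0.05,0.0017,-0.0037,0,0,0,0],[0.05,0.0017,-0.0037,0.0013,0,0,0],[0.05,0.0017,-0.0037,0.002,0,0,0],[0.05,0.0017,-0.0037,0.002,0,0,0]],
  ],
)

```text
time_s: 7.48
tcp_pos: [0.5193, -0.3764, 0.0624]
orientation: [-3.113, -0.419, -0.001]
force: [-3.6, 3.0, 4.9]
width: 0.0601
finger_force: 30.0
```

Run:
```python
from h import *
s=bot.sense();R=Ro.from_rotvec(s['orientation'])
print(R.inv().apply(np.array([0.55875,-.3659,.05])-s['tcp_pos']), s['qd'].round(3))
```

```text
[0.04077466 0.00032403 0.01239165] [-0.001  0.001  0.    -0.001 -0.    -0.     0.001]
```

Scaled: -0.15 m / 0.6 = -0.25, -0.11 m / 0.6 = -0.1833.

steer_hand(
  increments=[
    [[0.088,0,0,0,0,0,0],[0.088,0,0,0,0,0,0],[0.088,0,0,0,0,0,0],[0.088,0,0,-0.0333,0,0,0],[0.088,0,0,-0.1,0,0,0],[0.088,0,0,-0.1833,0,0,0],[0.088,0,0,-0.25,0,0,0],[0.088,0,0,-0.25,0,0,0],[0.088,0,0,-0.25,0,0,0]],
  ],
)

```text
time_s: 8.6
tcp_pos: [0.5189, -0.3767, 0.2119]
orientation: [3.113, 0.419, 0.0]
force: [0.3, 0.5, 0.1]
width: 0.0879
finger_force: 0.0
```

Run:
```python
from h import *
rel((0.5012,.0099,.200),np.radians(74.6))
f=bot.grab_frame('wrist');import pickle;pickle.dump(f,open('w5.pkl','wb'))
cv2.imwrite('pics/w5.png',cv2.convertScaleAbs(cv2.resize(f['img'],(800,600),interpolation=cv2.INTER_CUBIC),alpha=1.5))
```

```text
tcp [ 0.5189 -0.3767  0.2119] d [ 0.0851 -0.3776  0.0118] r [ 4.000e-04 -3.000e-04  5.361e-01]
```

View pics/w5.png

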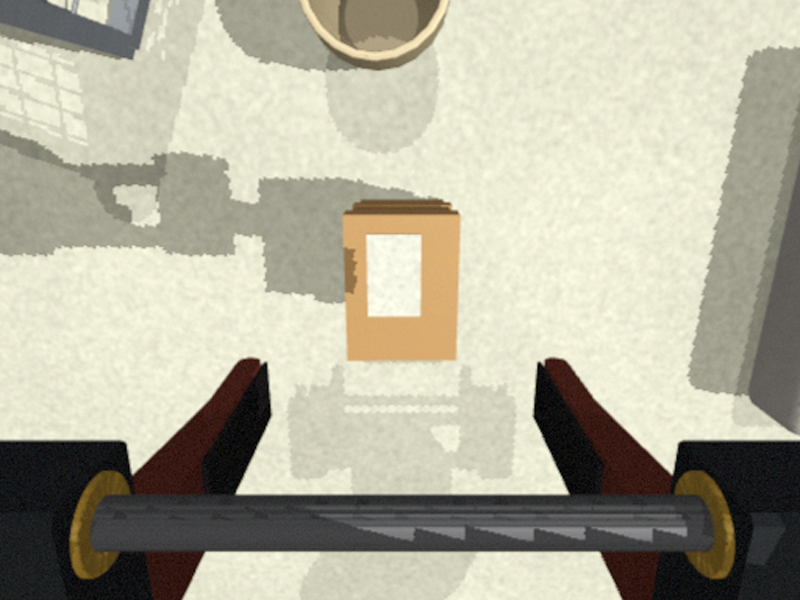

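Run:
```python
from h import *
import pickle
f=pickle.load(open('w5.pkl','rb'));k=1.5625
X=np.array([onz(f,np.array(p)/k,.1) for p in [(344,212),(460,212),(456,360),(348,360)]])
for i in range(4):d=X[(i+1)%4]-X[i];print(np.linalg.norm(d).round(4),np.degrees(np.arctan2(d[1],d[0])).round(1))
print(X.mean(0))
Y=np.array([onz(f,np.array(p)/k,.05) for p in [(353,203),(451,203)]]);print(Y.mean(0),X[:2].mean(0))
```

```text
0.0585 -74.7
0.0808 -164.4
0.0592 105.3
0.0808 15.1
[ 0.52075  -0.376275  0.1     ]
[ 0.5583  -0.36605  0.05   ] [ 0.5597 -0.3656  0.1   ]
```

steer_hand(
  increments=[
    [[0.088,0.0167,-0.0667,0,0,0,0.0127],[0.088,0.0333,-0.1417,0,0,0,0.0255],[0.088,0.05,-0.2167,0,0,0,0.0382],[0.088,0.0667,-0.3,0,0,0,0.0509],[0.088,0.0867,-0.3833,0,0,0,0.0637],[0.088,0.105,-0.4667,0,0,0,0.0764],[0.088,0.125,-0.55,0,0,0,0.0853],[0.088,0.1417,-0.6083,0,0,0,0.0853],[0.088,0.1417,-0.6293,0.0167,0,0,0.0853],[0.088,0.1417,-0.6293,0.0167,0,0,0.0853],[0.088,0.1417,-0.6293,0.0167,0,0,0.0853]],
  ],
)

```text
time_s: 10.02
tcp_pos: [0.5012, 0.0079, 0.2009]
orientation: [3.112, -0.424, -0.002]
force: [0.9, -0.1, 0.3]
width: 0.0876
finger_force: 0.0
```

Run:
```python
from h import *
rel((0.5012,.0099,.012),np.radians(74.6))
```

```text
tcp [0.5012 0.0079 0.2009] d [-0.0003 -0.0021  0.1889] r [ 0.001   0.0009 -0.0022]
```

Scaled: 0.189 m / 0.6 = 0.315, 0.182 m / 0.6 = 0.3033.

steer_hand(
  increments=[
    [[0.088,0,-0.0033,0.05,0,0,0],[0.088,0,-0.0033,0.1333,0,0,0],[0.088,0,-0.0033,0.2083,0,0,0],[0.088,0,-0.0033,0.2667,0,0,0],[0.088,0,-0.0033,0.3033,0,0,0],[0.088,0,-0.0033,0.315,0,0,0],[0.088,0,-0.0033,0.315,0,0,0],[0.05,0,-0.0033,0.315,0,0,0],[0.05,0,-0.0033,0.315,0,0,0],[0.05,0,-0.0033,0.315,0,0,0],[0.05,0,-0.0033,0.315,0,0,0],[0.05,0,-0.0033,0.315,0,0,0]],
  ],
)

```text
time_s: 11.52
tcp_pos: [0.5022, 0.0117, 0.013]
orientation: [3.113, -0.421, 0.001]
force: [-1.6, -1.0, 6.0]
width: 0.0598
finger_force: 29.9
```

```bash
python3 - <<'E'
from h import *
rel((0.5205,-.3763,.18),np.radians(105.2))
E
```

```text
tcp [0.5022 0.0117 0.013 ] d [ 0.1207  0.3692 -0.1669] r [ 2.00e-04 -8.00e-04 -5.34e-01]
```

Scaled: 0.3692 m / 0.6 = 0.6153, -0.167 m / 0.6 = -0.2783, -0.18 rad / 6.2832 = -0.0286.

steer_hand(
  increments=[
    [[0.05,0,0,-0.05,0,0,0],[0.05,0,0,-0.1333,0,0,0],[0.05,0,0.05,-0.2167,0,0,0],[0.05,0.0333,0.125,-0.2783,0,0,-0.0127],[0.05,0.0583,0.2,-0.2783,0,0,-0.0286],[0.05,0.0833,0.2833,-0.2783,0,0,-0.0446],[0.05,0.1167,0.3667,-0.2783,0,0,-0.0605],[0.05,0.15,0.45,-0.2783,0,0,-0.0764],[0.05,0.175,0.5333,-0.2783,0,0,-0.085],[0.05,0.1967,0.5917,-0.2783,0,0,-0.085],[0.05,0.2012,0.6153,-0.2783,0,0,-0.085],[0.05,0.2012,0.6153,-0.2783,0,0,-0.085]],
  ],
)

```text
time_s: 13.02
tcp_pos: [0.5195, -0.3763, 0.1785]
orientation: [-3.113, -0.413, 0.002]
force: [0.8, 1.1, -3.3]
width: 0.0602
finger_force: 29.9
```

steer_hand(
  increments=[
    [[0.05,0,0,0,0,0,0],[0.05,0,0,0,0,0,0]],
  ],
)

```text
time_s: 13.28
tcp_pos: [0.5208, -0.3745, 0.1797]
orientation: [-3.113, -0.419, -0.001]
force: [-0.2, -0.5, -3.4]
width: 0.0602
finger_force: 29.9
```

Run:
```python
from h import *
rel((0.5205,-.3763,.1126),np.radians(105.2))
f=bot.grab_frame('wrist');import pickle;pickle.dump(f,open('w6.pkl','wb'))
cv2.imwrite('pics/w6.png',cv2.convertScaleAbs(cv2.resize(f['img'],(800,600),interpolation=cv2.INTER_CUBIC),alpha=1.5))
```

```text
tcp [ 0.5208 -0.3745  0.1797] d [-0.0008  0.0017  0.0671] r [-0.0003 -0.0004  0.0023]
```

View pics/w6.png

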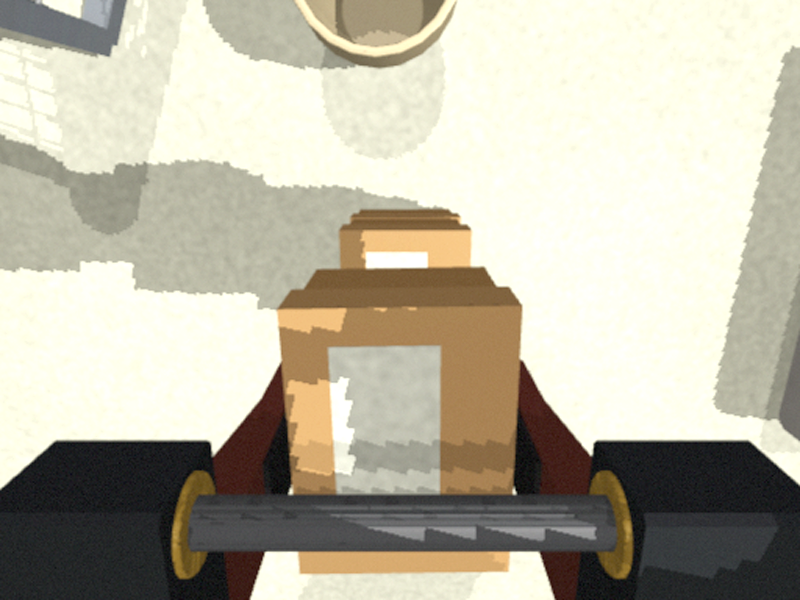

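Run:
```python
from h import *
import pickle
f=pickle.load(open('w6.pkl','rb'));k=1.5625
s=bot.sense();R=Ro.from_rotvec(s['orientation'])
for l,z in ([(340,230),(471,230)],.1),([(278,307),(522,307)],.217):
    X=np.array([onz(f,np.array(p)/k,z) for p in l]);d=X[0]-X[1]
    print(X.mean(0),np.linalg.norm(d),np.degrees(np.arctan2(d[1],d[0])),'in tool',R.inv().apply(X.mean(0)-s['tcp_pos']))
```

```text
[ 0.55845 -0.3657   0.1    ] 0.0588769054893343 105.2636537513357 in tool [0.03872671 0.0011708  0.0797743 ]
[ 0.5589  -0.36335  0.217  ] 0.05880688735173793 105.38329696688128 in tool [ 0.03982756 -0.00098359 -0.03722515]
```

Scaled: 0.0635 m / 0.6 = 0.1058, -0.001 m / 0.6 = -0.0017.

steer_hand(
  increments=[
    [[0.05,-0.0017,0.0017,0.0333,0,0,0],[0.05,-0.0017,0.0017,0.075,0,0,0],[0.05,-0.0017,0.0017,0.095,0,0,0],[0.05,-0.0017,0.0017,0.105,0,0,0],[0.05,-0.0017,0.0017,0.1058,0,0,0],[0.05,-0.0017,0.0017,0.1058,0,0,0],[0.05,-0.0017,0.0017,0.1058,0,0,0]],
  ],
)

```text
time_s: 14.2
tcp_pos: [0.5199, -0.3777, 0.1166]
orientation: [3.113, 0.415, 0.001]
force: [-0.5, -0.3, -3.9]
width: 0.06
finger_force: 29.9
```

Run:
```python
from h import *
t=np.array([0.5208,-0.3745,0])+Ro.from_rotvec([-3.113,-0.419,-0.001]).apply([-.001,.002,0]);t[2]=.1125
print(t);rel(t,np.radians(105.2))
```

```text
[ 0.5203644  -0.37669323  0.1125    ]
tcp [ 0.5199 -0.3777  0.1166] d [ 0.0008 -0.0008  0.0041] r [ 0.0009 -0.0007 -0.    ]
```

Scaled: 0.0045 m / 0.6 = 0.0075, 0.0035 m / 0.6 = 0.0058.

steer_hand(
  increments=[
    [[0.05,0.001,-0.0017,0.0033,0,0,0],[0.05,0.001,-0.0017,0.0058,0,0,0],[0.05,0.001,-0.0017,0.0075,0,0,0],[0.05,0.001,-0.0017,0.0075,0,0,0]],
  ],
)

```text
time_s: 14.7
tcp_pos: [0.52, -0.3762, 0.113]
orientation: [3.113, 0.416, 0.001]
force: [-3.9, 2.9, 8.5]
width: 0.0596
finger_force: 29.9
```

```bash
python3 - <<'E'
from h import *
rel([.5204,-.3767,.1125],np.radians(105.2))
E
```

```text
tcp [ 0.52   -0.3762  0.113 ] d [0.0002 0.0006 0.0005] r [ 0.0006 -0.0004  0.0001]
```

Scaled: -0.247 m / 0.6 = -0.4117, -0.22 m / 0.6 = -0.3667.

steer_hand(
  increments=[
    [[0.088,0,0,0,0,0,0],[0.088,0,0,0,0,0,0],[0.088,0,0,0,0,0,0],[0.088,0,0,-0.0333,0,0,0],[0.088,0,0,-0.1,0,0,0],[0.088,0,0,-0.1833,0,0,0],[0.088,0,0,-0.2833,0,0,0],[0.088,0,0,-0.3667,0,0,0],[0.088,0,0,-0.4117,0,0,0],[0.088,0,0,-0.4117,0,0,0]],
  ],
)

```text
time_s: 15.95
tcp_pos: [0.5207, -0.3765, 0.3625]
orientation: [3.11, 0.415, 0.007]
force: [-1.0, 0.9, -0.3]
width: 0.0877
finger_force: 0.0
```

Run:
```python
from h import *
import pickle
f=bot.grab_frame('wrist');pickle.dump(f,open('w7.pkl','wb'));cv2.imwrite('pics/w7.png',f['img'])
rel((0.54,.05,.36),np.radians(87.7))
```

```text
tcp [ 0.5201 -0.3763  0.3602] d [ 1.311e-01 -4.061e-01 -4.000e-04] r [ 0.0018 -0.0021  0.3056]
```

Scaled: -0.406 m / 0.6 = -0.6767, -0.385 m / 0.6 = -0.6417, 0.305 rad / 6.2832 = 0.0485.

steer_hand(
  increments=[
    [[0.088,0.025,-0.0667,0,0,0,0.008],[0.088,0.05,-0.15,0,0,0,0.0159],[0.088,0.075,-0.2333,0,0,0,0.0239],[0.088,0.1,-0.3167,0,0,0,0.0318],[0.088,0.1283,-0.4,0,0,0,0.0398],[0.088,0.155,-0.4833,0,0,0,0.0485],[0.088,0.1833,-0.5667,0,0,0,0.0485],[0.088,0.2083,-0.6417,0,0,0,0.0485],[0.088,0.2183,-0.6767,0,0,0,0.0485],[0.088,0.2183,-0.6767,0,0,0,0.0485],[0.088,0.2183,-0.6767,0,0,0,0.0485]],
  ],
)

```text
time_s: 17.38
tcp_pos: [0.5396, 0.0482, 0.3578]
orientation: [3.14, -0.065, -0.002]
force: [0.9, -0.1, -0.1]
width: 0.0882
finger_force: 0.0
```

Run:
```python
from h import *
import pickle
f=bot.grab_frame('wrist');pickle.dump(f,open('w8.pkl','wb'));cv2.imwrite('pics/w8.png',f['img'])
a=cv2.resize(f['img'][:240],(800,375),interpolation=cv2.INTER_CUBIC)
b=cv2.imread('pics/w7.png')[80:235,150:370];b=cv2.resize(b,None,fx=1.45,fy=1.45,interpolation=cv2.INTER_CUBIC)
c=np.zeros((600,800,3),np.uint8);c[:375]=cv2.convertScaleAbs(a,alpha=2.2);c[375:375+b.shape[0],:b.shape[1]]=cv2.convertScaleAbs(b,alpha=1.5)
cv2.imwrite('pics/v8.png',c);print(b.shape)
print(bot.sense()['tcp_pos'],bot.sense()['qpos'].round(2))
```

```text
(225, 319, 3)
[0.53974998 0.04795438 0.3579379 ] [ 0.22  0.22 -0.48  1.57  0.1   1.38 -1.89]
```

View pics/v8.png

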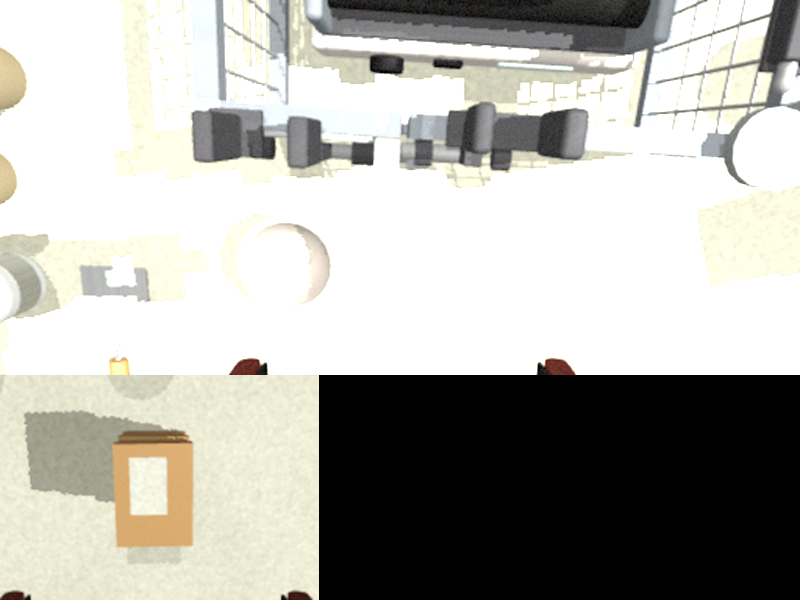

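Run:
```python
from h import *
import pickle
f=pickle.load(open('w8.pkl','rb'));k=1.5625
T=[-29,15,103,150];X=np.array([onz(f,np.array(p)/k,.25) for p in [(577,134),(484,128),(298,142),(203,136)]]);print(X)
print(np.diff(X,axis=0))
# dark rows profile
g=cv2.cvtColor(f['img'],cv2.COLOR_BGR2GRAY)
for n,c in (('rest',(124,137)),('mov',(183,198)),('trig',(300,318)),('post',(360,378))):
    print(n);print(g[62:110:2,c[0]-3:c[1]+4:2])
```

```text
[[ 0.6158 -0.0388  0.25  ]
 [ 0.6204  0.0055  0.25  ]
 [ 0.6177  0.0944  0.25  ]
 [ 0.6223  0.1394  0.25  ]]
[[ 0.0046  0.0443  0.    ]
 [-0.0027  0.0889  0.    ]
 [ 0.0046  0.045   0.    ]]
rest
[[164 157 115 114 114 114 113 115 114 106]
 [153 168 132 115 136 141 170 168 147 154]
 [139 164 141 141 147 153 172 181 162 150]
 [132 154 136 142 147 152 156 128 123 126]
 [127 154  96 102 119 115  78  63  66  65]
 [119  55  59  61  60  59  57  42  43  40]
 [117  56  61  60  64  64  58  45  38  38]
 [118  55  60  60  63  64  63  47  39  36]
 [149  72  59  61  62  65  62  47  38  38]
 [132  63  60  60  63  63  62  47  39  40]
 [116  70  60  61  63  62  61  51  36  39]
 [116  67  61  61  61  62  62  46  36  36]
 [118  66  61  62  65  63  64  54  38  36]
 [117  79  61  62  61  63  63  56  41  37]
 [116  74  60  63  61  64  65  56  36  37]
 [118  95  60  63  63  63  65  55  38  40]
 [115  93  62  64  63  64  63  57  41  37]
 [118  95  60  62  65  63  64  56  41  38]
 [118 100  60  60  63  60  63  54  36  36]
 [120 103  58  63  60  62  63  56  36  36]
 [120 114  53  52  52  53  53  52  35  34]
 
[... 3213 characters left out ...]
51  66  68  72  76  73  85 123 123 122]
 [ 27  30  41  57  69  73  73  74  71 102 122 124 124]
 [ 20  29  45  59  70  72  72  74  71 105 123 124 124]
 [ 26  33  48  62  69  71  73  74  67 111 123 123 123]
 [ 23  32  49  64  70  69  72  72  65 122 124 122 124]
 [ 24  35  51  65  67  71  68  70  68 122 123 121 123]
 [ 26  40  52  67  69  66  69  69  73 101 104 104 107]
 [ 22  39  51  64  65  65  69  68  79  94 101  99  98]
 [ 25  27  44  51  50  54  53  53  95  96 103 100  97]
 [ 93  85  85  82  85  68  74  92  96 100 102 123 140]
 [ 98  98  96  97 100 127 151 151 153 154 155 157 156]
 [149 160 162 173 174 167 168 168 166 152 167 166 163]
 [152 158 156 160 162 159 161 159 161 152 159 162 160]]
```

Add to h.py:
```python
M=np.array([[0,-29],[0,15],[-12,103.5],[-12,150]])/1e3
def fit(W):
    w=W[:,:2];a,b=M-M.mean(0),w-w.mean(0);H=a.T@b
    th=np.arctan2(H[0,1]-H[1,0],H[0,0]+H[1,1]);R=np.array([[np.cos(th),-np.sin(th)],[np.sin(th),np.cos(th)]])
    t=w.mean(0)-R@M.mean(0);return th,R,t,(M@R.T+t-w)
```

Run:
```python
from h import *
import pickle
f=pickle.load(open('w8.pkl','rb'));k=1.5625
# refined native px centres of top faces (from grey levels): x,y
N=[(370.5,85.5),(309.5,82.5),(191,91.5),(130,87.3)]
for W in (np.array([onz(f,np.array(p)/k,.25) for p in [(577,134),(484,128),(298,142),(203,136)]]),np.array([onz(f,p,.25) for p in N])):
    th,R,t,e=fit(W);print(np.degrees(th),t,(e*1e3).round(1))
    g=lambda x,y:R@[x/1e3,y/1e3]+t
    print('catch',g(-12,132.5),'grip',g(0,-13.5),'hinge',g(0,-150))
c=g(-12,132.5)
rel((c[0],c[1],.209),th+np.pi/2)
rel((c[0],c[1],.30),th+np.pi/2)
```

```text
-5.935695951140498 [ 0.61882602 -0.01004946] [[ 0.  -0.1]
 [-0.  -0.6]
 [-0.1 -0.3]
 [ 0.1  1. ]]
catch [0.62059248 0.1229811 ] grip [ 0.61742996 -0.02347708] hinge [ 0.60331419 -0.15924525]
-5.812967442391075 [ 0.61872992 -0.0102998 ] [[-0.2  0.5]
 [ 0.2 -1.1]
 [ 0.1 -0.3]
 [-0.1  0.8]]
catch [0.62021142 0.12273424] grip [ 0.61736262 -0.02373038] hinge [ 0.6035377  -0.15952847]
tcp [0.5397 0.048  0.3579] d [ 0.0774 -0.0782  0.1488] r [0.0008 0.0008 0.0595]
tcp [0.5397 0.048  0.3579] d [ 0.0773 -0.0781  0.0578] r [0.0008 0.0008 0.0595]
```

Units first: shifts go in shares of 0.6 m and turns go in shares of 2 pi rad. So -0.078 m / 0.6 = -0.13, 0.077 m / 0.6 = 0.1283, 0.0595 rad / 6.2832 = 0.0095.

steer_hand(
  increments=[
    [[0.088,0.0583,-0.0583,0.0167,0,0,0.0048],[0.088,0.1083,-0.1083,0.05,0,0,0.0095],[0.088,0.1283,-0.13,0.0917,0,0,0.0095],[0.088,0.1283,-0.13,0.0967,0,0,0.0095],[0.088,0.1283,-0.13,0.0967,0,0,0.0095]],
  ],
)

```text
time_s: 18.05
tcp_pos: [0.6198, 0.123, 0.3009]
orientation: [3.137, -0.158, -0.0]
force: [0.2, 0.4, -0.7]
width: 0.0879
finger_force: 0.0
```

Run:
```python
from h import *
rel((.6204,.1229,.209),np.radians(84.15))
```

```text
tcp [0.6198 0.123  0.3009] d [ 0.0006 -0.      0.0919] r [0.0007 0.     0.0011]
```

Scaled: 0.092 m / 0.6 = 0.1533, 0.04 m / 0.6 = 0.0667.

steer_hand(
  increments=[
    [[0.088,0,0,0.0667,0,0,0],[0.088,0,0,0.1167,0,0,0],[0.088,0,0,0.1467,0,0,0],[0.088,0,0,0.1533,0,0,0],[0.088,0,0,0.1533,0,0,0],[0.03,0,0,0.1533,0,0,0],[0.03,0,0,0.1533,0,0,0],[0.03,0,0,0.1533,0,0,0],[0.03,0,0,0.1533,0,0,0],[0.03,0,0,0.1533,0,0,0]],
  ],
)

```text
time_s: 19.3
tcp_pos: [0.6202, 0.1241, 0.2089]
orientation: [3.137, -0.157, 0.001]
force: [0.1, -0.4, 2.9]
width: 0.0444
finger_force: 30.0
```

Run:
```python
from h import *
rel((.6204,.1229,.209),np.radians(84.15))
```

```text
tcp [0.6202 0.1241 0.2089] d [ 0.0003  0.0012 -0.0001] r [ 0.0005 -0.001   0.0021]
```

Scaled: 0.146 m / 0.6 = 0.2433, 0.12 m / 0.6 = 0.2.

steer_hand(
  increments=[
    [[0.088,0,0,0,0,0,0],[0.088,0,0,0,0,0,0],[0.088,0,0,0,0,0,0],[0.088,0,0,-0.0667,0,0,0],[0.088,0,0,-0.125,0,0,0],[0.088,0,0,-0.1533,0,0,0],[0.088,0,0.05,-0.1533,0,0,0],[0.088,0,0.125,-0.1533,0,0,0],[0.088,-0.01,0.2,-0.1533,0,0,0],[0.088,-0.02,0.2433,-0.1533,0,0,0],[0.088,-0.02,0.2433,-0.1533,0,0,0],[0.088,-0.02,0.2433,-0.1533,0,0,0]],
  ],
)

```text
time_s: 20.8
tcp_pos: [0.5934, -0.0182, 0.3001]
orientation: [-3.137, 0.154, 0.001]
force: [-0.2, 0.3, 0.5]
width: 0.0876
finger_force: 0.0
```

Run:
```python
from h import *
import pickle
rel((.6174,-.0236,.209),np.radians(84.15))
print(bot.sense()['qpos'].round(2))
f=bot.grab_frame('wrist');pickle.dump(f,open('w9.pkl','wb'));cv2.imwrite('pics/w9.png',f['img'])
```

```text
tcp [ 0.5934 -0.0182  0.3001] d [0.0244 0.0031 0.091 ] r [-0.0008  0.0005  0.0039]
[ 0.29  0.34 -0.45  1.54  0.15  1.29 -1.85]
```

Scaled: 0.0244 m / 0.6 = 0.0407, 0.02 m / 0.6 = 0.0333, 0.003 rad / 6.2832 = 0.0005.

steer_hand(
  increments=[
    [[0.088,0.025,0.005,0,0,0,0.0005],[0.088,0.0407,0.005,0,0,0,0.0005],[0.088,0.0407,0.005,0.0167,0,0,0.0005],[0.088,0.0407,0.005,0.0333,0,0,0.0005],[0.088,0.0407,0.005,0.0333,0,0,0.0005]],
  ],
)

```text
time_s: 21.48
tcp_pos: [0.6166, -0.0248, 0.279]
orientation: [3.137, -0.16, -0.004]
force: [0.8, -0.1, -0.6]
width: 0.0877
finger_force: 0.0
```

Run:
```python
from h import *
rel((.6174,-.0236,.209),np.radians(84.15))
```

```text
tcp [ 0.6166 -0.0248  0.279 ] d [ 0.0009 -0.0013  0.07  ] r [0.0002 0.0024 0.0001]
```

Scaled: 0.07 m / 0.6 = 0.1167, -0.001 m / 0.6 = -0.0017.

steer_hand(
  increments=[
    [[0.088,0.0017,-0.0017,0.0583,0,0,0],[0.088,0.0017,-0.0017,0.1,0,0,0],[0.088,0.0017,-0.0017,0.1167,0,0,0],[0.088,0.0017,-0.0017,0.1167,0,0,0],[0.03,0.0017,-0.0017,0.1167,0,0,0],[0.03,0.0017,-0.0017,0.1167,0,0,0],[0.03,0.0017,-0.0017,0.1167,0,0,0],[0.03,0.0017,-0.0017,0.1167,0,0,0],[0.03,0.0017,-0.0017,0.1167,0,0,0],[0.03,0.0017,-0.0017,0.1167,0,0,0]],
  ],
)

```text
time_s: 22.72
tcp_pos: [0.6191, -0.023, 0.2113]
orientation: [-3.137, 0.159, -0.003]
force: [-0.6, 4.1, 5.4]
width: 0.0427
finger_force: 30.0
```

Run:
```python
from h import *
s=bot.sense();print(s['ft_torque'])
rel((.6174,-.0236,.209),np.radians(84.15))
# arc table in tool axes from current measured pose
R=Ro.from_rotvec(s['orientation']);h=np.array([.6034,-.1594,s['tcp_pos'][2]]);v=s['tcp_pos']-h;print(np.hypot(*v[:2]),np.degrees(np.arctan2(v[1],v[0])))
for a in np.arange(.1,1.36,.1): print(a.round(2),R.inv().apply(h+Ro.from_rotvec([0,0,a]).apply(v)-s['tcp_pos']).round(4),R.inv().apply([0,0,a]).round(3))
```

```text
[ 0.93885897 -0.11749276  0.01150522]
tcp [ 0.6191 -0.023   0.2113] d [-0.0017  0.0008  0.0023] r [-0.0011 -0.0017  0.0006]
0.1373453221376705 83.42370554103557
0.1 [-0.0137  0.0005 -0.    ] [ 0.  -0.  -0.1]
0.2 [-0.0273  0.0024 -0.    ] [ 0.  -0.  -0.2]
0.3 [-0.0407  0.0056 -0.0001] [ 0.  -0.  -0.3]
0.4 [-0.0536  0.0101 -0.0001] [ 0.001 -0.    -0.4  ]
0.5 [-0.0661  0.0159 -0.0001] [ 0.001 -0.001 -0.5  ]
0.6 [-0.0779  0.023  -0.0002] [ 0.001 -0.001 -0.6  ]
0.7 [-0.0889  0.0311 -0.0002] [ 0.001 -0.001 -0.7  ]
0.8 [-0.0991  0.0403 -0.0002] [ 0.001 -0.001 -0.8  ]
0.9 [-0.1083  0.0505 -0.0002] [ 0.001 -0.001 -0.9  ]
1.0 [-0.1164  0.0616 -0.0003] [ 0.002 -0.001 -1.   ]
1.1 [-0.1234  0.0734 -0.0003] [ 2.0e-03 -1.0e-03 -1.1e+00]
1.2 [-0.1292  0.0859 -0.0003] [ 2.0e-03 -1.0e-03 -1.2e+00]
1.3 [-0.1337  0.0988 -0.0003] [ 2.0e-03 -1.0e-03 -1.3e+00]
```

Scaled: -0.0407 m / 0.6 = -0.0678, -0.034 m / 0.6 = -0.0567, -0.15 rad / 6.2832 = -0.0239.

steer_hand(
  increments=[
    [[0.03,-0.0117,0.0003,0,0,0,-0.008],[0.03,-0.0228,0.0008,0,0,0,-0.0159],[0.03,-0.0342,0.0023,0,0,0,-0.0239],[0.03,-0.0455,0.004,0,0,0,-0.0318],[0.03,-0.0567,0.0067,0,0,0,-0.0398],[0.03,-0.0678,0.0093,0,0,0,-0.0477],[0.03,-0.0678,0.0093,0,0,0,-0.0477]],
  ],
)

```text
time_s: 23.6
tcp_pos: [0.5783, -0.0249, 0.2113]
orientation: [-3.126, -0.31, -0.004]
force: [3.6, 3.6, 4.6]
width: 0.0427
finger_force: 30.0
```

Run:
```python
from h import *
s=bot.sense();print(s['ft_torque'].round(2))
R=Ro.from_rotvec(s['orientation']);v=(s['tcp_pos']-np.array([.6034,-.1594,0]))[:2];print('r',np.hypot(*v),'angle',np.arctan2(v[1],v[0])-np.radians(84.15),'tool turn',np.arctan2(*R.apply([0,1,0])[1::-1])+np.pi-np.radians(84.15))
```

```text
[ 1.01 -0.44  0.24]
r 0.13685488489844636 angle 0.28669656380588115 tool turn 0.3000912162915039
```

Scaled: -0.0661 m / 0.6 = -0.1102, -0.0137 m / 0.6 = -0.0228, -0.5 rad / 6.2832 = -0.0796.

steer_hand(
  increments=[
    [[0.03,-0.0117,0.0003,0,0,0,-0.008],[0.03,-0.0228,0.0008,0,0,0,-0.0159],[0.03,-0.0342,0.0023,0,0,0,-0.0239],[0.03,-0.0455,0.004,0,0,0,-0.0318],[0.03,-0.0567,0.0067,0,0,0,-0.0398],[0.03,-0.0678,0.0093,0,0,0,-0.0477],[0.03,-0.0788,0.013,0,0,0,-0.0557],[0.03,-0.0893,0.0168,0,0,0,-0.0637],[0.03,-0.1,0.0217,0,0,0,-0.0716],[0.03,-0.1102,0.0265,0,0,0,-0.0796],[0.03,-0.1102,0.0265,0,0,0,-0.0796]],
  ],
)

```text
time_s: 24.98
tcp_pos: [0.5166, -0.0546, 0.2111]
orientation: [2.951, 1.073, 0.002]
force: [4.2, 1.7, 5.8]
width: 0.0427
finger_force: 30.1
```

Run:
```python
from h import *
s=bot.sense();print(s['ft_torque'].round(2),s['qpos'].round(2))
R=Ro.from_rotvec(s['orientation']);v=(s['tcp_pos']-np.array([.6034,-.1594,0]))[:2];print('r',np.hypot(*v),'angle',np.arctan2(v[1],v[0])-np.radians(84.15),'tool turn',np.arctan2(*R.apply([0,1,0])[1::-1])+np.pi-np.radians(84.15))
```

```text
[ 0.79 -0.7   0.92] [ 0.52  0.3  -0.62  1.83  0.2   1.06 -1.05]
r 0.13612181269933196 angle 0.7937670349694868 tool turn 0.7998357049304596
```

Scaled: -0.0661 m / 0.6 = -0.1102, -0.06 m / 0.6 = -0.1, -0.5 rad / 6.2832 = -0.0796.

steer_hand(
  increments=[
    [[0.03,-0.0117,0.0003,0,0,0,-0.008],[0.03,-0.0228,0.0008,0,0,0,-0.0159],[0.03,-0.0342,0.0023,0,0,0,-0.0239],[0.03,-0.0455,0.004,0,0,0,-0.0318],[0.03,-0.0567,0.0067,0,0,0,-0.0398],[0.03,-0.0678,0.0093,0,0,0,-0.0477],[0.03,-0.0788,0.013,0,0,0,-0.0557],[0.03,-0.0893,0.0168,0,0,0,-0.0637],[0.03,-0.1,0.0217,0,0,0,-0.0716],[0.03,-0.1102,0.0265,0,0,0,-0.0796],[0.03,-0.1102,0.0265,0,0,0,-0.0796],[0.03,-0.1102,0.0265,0,0,0,-0.0796]],
  ],
)

```text
time_s: 26.48
tcp_pos: [0.4779, -0.1088, 0.2111]
orientation: [2.594, 1.768, 0.006]
force: [10.8, 2.0, -0.2]
width: 0.0429
finger_force: 30.0
```

Run:
```python
from h import *
s=bot.sense();print(s['ft_torque'].round(2),s['qpos'].round(2),s['qd'].round(3))
R=Ro.from_rotvec(s['orientation']);v=(s['tcp_pos']-np.array([.6034,-.1594,0]))[:2];print('r',np.hypot(*v),'angle',np.arctan2(v[1],v[0])-np.radians(84.15),'tool turn',np.arctan2(*R.apply([0,1,0])[1::-1])+np.pi-np.radians(84.15))
a=bot.grab_frame('scene')['img'];b=bot.grab_frame('side')['img']
cv2.imwrite('pics/end.png',cv2.convertScaleAbs(np.hstack([cv2.resize(i,(400,600),interpolation=cv2.INTER_CUBIC) for i in (a[70:286,190:334],b[60:300,180:340])]),alpha=1.5))
```

```text
[ 0.6  -1.3   0.31] [ 0.71  0.26 -0.69  1.9   0.19  1.04 -0.43] [-0.002 -0.001  0.001  0.001  0.001  0.002 -0.004]
r 0.13531792718172353 angle 1.2892550918758618 tool turn 1.2988653340992666
```

View pics/end.png

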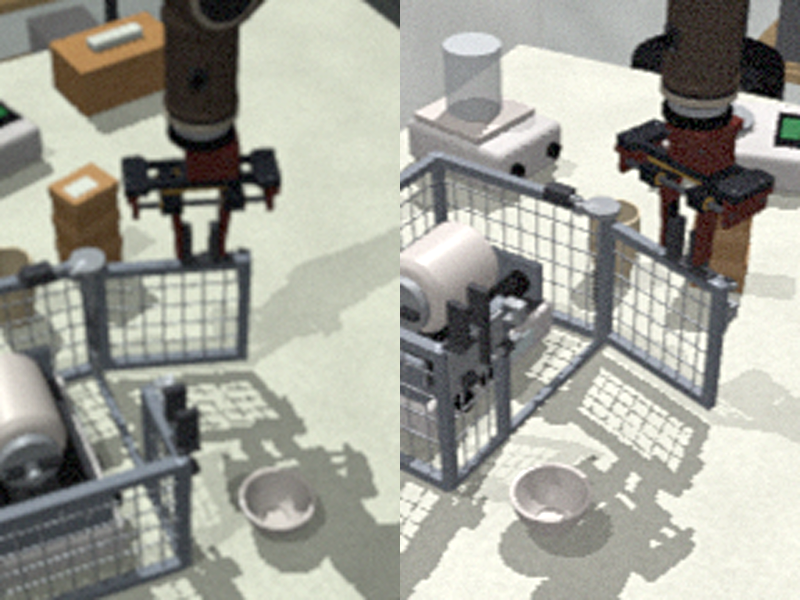

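The last picture shows the gate wide open and held by the grip (scene half, gate from x 95 to 245). The column of three stands straight at (85,210), and the mortar is where it was.

```bash
python3 -c "
from cell import bot
print(bot.finish_job())"
```

```text
the job is handed in; nothing more can be done
None
```

Job handed in at about 26.6 s: both cartons are stacked squarely into a straight column of three, the draw bolt is drawn, and the arm is holding the gate open at about 1.29 rad by its squeezed grip (estimated from the arm's pose); no verdict was returned.

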